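Nest the bowl covers

TASK

Tidy away the three bowl covers by nesting them upside down, as they lie now: leave the largest where it is on the white board, and put the medium one in the largest and the smallest in the medium one, each standing level on the bottom of the one around it. Set them down gently rather than dropping them, and do not disturb the pan, bottle, ramekin or spoon.

Things in the scene. Friction and masses are not known exactly. Their poses are not given: they have to be found in the camera images.
- large_cover: Largest of 3 aluminium domed bowl covers, upside down: stands on its flat 128 mm crown, hollow and 200 mm round rim up, 46 mm high; wall 3 mm, floor 4 mm. A flat black lug 22 mm wide, 9 mm thick sticks out 42 mm level from the rim, top flush with it. Origin: centre of the underside; own z up, lug along own -x. Starts mid-board, lug away from the robot; 0.3 kg.
- medium_cover: Middle of 3 aluminium domed bowl covers, upside down: stands on its flat 96 mm crown, hollow and 152 mm round rim up, 62 mm high; wall 3 mm, floor 4 mm. A flat black lug 22 mm wide, 9 mm thick sticks out 42 mm level from the rim, top flush with it. Origin: centre of the underside; own z up, lug along own -x. On the counter to one side of the board, lug towards the robot; about 0.18 kg.
- small_cover: Smallest of 3 aluminium domed bowl covers, upside down: stands on its flat 60 mm crown, hollow and 106 mm round rim up, 76 mm high; wall 3 mm, floor 4 mm. A flat black lug 22 mm wide, 9 mm thick sticks out 42 mm level from the rim, top flush with it. Origin: centre of the underside; own z up, lug along own -x. On the counter on the other side, lug towards the robot; about 0.13 kg.
- large_cover_in (a point): centre of the large cover's flat inner floor (about 128 mm across), 4 mm above its origin; the medium cover's origin comes to this height, with some 15 mm of play all round, its lug then 11 mm clear above the large rim
- medium_cover_in (a point): centre of the medium cover's flat inner floor (about 96 mm across), 4 mm above its origin; the small cover's origin comes to this height, with some 18 mm of play all round, its lug then 9 mm clear above the medium rim
- medium_cover_lug (a point): middle of the medium cover's handle lug, 100 mm from the cover's axis and 57.5 mm above its origin, 4.5 mm below the lug's top; can be gripped from above across its 22 mm width
- small_cover_lug (a point): middle of the small cover's handle lug, 77 mm from the cover's axis and 71.5 mm above its origin, 4.5 mm below the lug's top; can be gripped from above across its 22 mm width
- board: white plastic cutting board, 220 x 220 x 12 mm, fixed to the steel counter; origin at the centre of its underside, on the counter
- pan: bystander: open steel food pan 108 x 176 mm, 65 mm high, beyond the board; origin at the centre of its underside
- oil_bottle: bystander: amber glass bottle 60 mm thick, 170 mm high; origin at the centre of its underside
- ramekin: bystander: white ceramic ramekin 84 mm across, 45 mm high; origin at the centre of its underside
- spoon: bystander: steel spoon lying on the counter; its long axis is its x
Not all that is in view belongs to the job. What is shaped like the medium_cover but blue or orange is not meant.

How it is judged:
By the outcome, as a careful person would: the job done as asked, in the order asked, and still so for the second after the job is handed in, with the robot touching nothing.
It also fails if it takes over 64 s, if anything falls off the work surface, if the arm or the gripper's body presses on something with over 40 N, if the wrist force passes 120 N, or if a joint passes its speed limit or range.

ROBOT

A 6-joint arm with a two-finger parallel gripper is mounted at the origin on the work surface. World frame = base frame: x ahead of the robot, y to its left, z up, the work surface at z = 0. Lengths are in m, angles in rad, forces in N, time in s.
With the tool pointing down it reaches from about 0.3 to 0.825 m from the base axis. Payload 5.4 kg.
Tool frame: the origin (TCP) lies at the very end of the fingers, on their centre line; the grasp point (between the pads) lies 19 mm behind it; z points along the fingers, x is the direction in which the jaws open and shut, and the axes are right-handed (so a half turn about z gives the same grasp; the last joint's range is limited). The gripper opens to 92 mm and grips with 3 to 60 N. Pads are 20 mm wide; open, the fingers measure 128 mm over their backs; the gripper's body (75 mm by 189 mm) begins 69 mm behind the grasp point.
Start: joints at [1.002, 0.158, 1.597, -0, 1.386, -0.21], TCP at [0.202, 0.538, 0.215] pointing down, gripper open.
Joint ranges: [-2.91, 2.91], [-0.94, 2.29], [0.18, 2.7], [-1.29, 4.43], [0.17, 2.64], [-3, 3]. Speed limits (rad/s): [2.57, 2.57, 3.14, 3.14, 3.14, 3.14].

INTERFACE

Orientations are given as a rotation vector (axis times angle).
In Python, from workcell import bot gives the robot as it stands. Calls block until the motion is done:
- bot.goto(position, orientation): joint-space move of the TCP to a pose.
- bot.line_to(position, rot=None, max_speed=0.15): straight line of the TCP; rot=None keeps the orientation; max_speed is the mean speed in m/s.
- bot.set_joints(angles): joint-space move.
- bot.set_gripper(opening, newtons=None): opening from 0.0 (shut) to 1.0 (fully open); newtons is the grip in N (None keeps the last); returns when the fingers have stopped.
- bot.hold(seconds).
- bot.inverse_kinematics(position, orientation): joint angles nearest the present ones, or None.
- bot.read_camera(name): name is "scene" or "top" or "wrist"; returns a dict with "pixels" (480x640x3 uint8, blue, green, red), "fx", "fy", "cx", "cy" (pixels), "k1" (the pictures are not rectified: a ray, as slopes to the right and down, at radius r is drawn at 1 + k1 r^2 times it, then the intrinsics apply), "R" (3x3) and "t" (3): a world point X has camera coordinates R X + t. Camera axes: x right, y down, z forward; pixel columns grow to the right and rows downward; lengths in m; the calibration is good to about 2 mm. A picture is of the moment at which its call begins. There is no depth.
A pose or a line that the arm cannot do raises bot.MotionError and nothing moves.
- bot.job_done(): hands the job in, once; it reports no verdict.
Readings, each from a call of its own:
- bot.current_clock(): time.
- bot.current_joints(): joint angles.
- bot.current_joint_vel(): joint speeds.
- bot.current_effort(): joint torques, N m.
- bot.current_ee_pos(): TCP position.
- bot.current_tool_rot(): TCP orientation.
- bot.current_contact_force(): force on the tool from outside, world axes, zero at the start.
- bot.current_ft_torque(): the same for the moment, N m.
- bot.current_opening(): opening from 0.0 (shut) to 1.0 (fully open).
Only numpy, scipy, OpenCV 4.12 (cv2) and the standard library are available. Lean on these libraries where they do the work, as an engineer would, in place of code of your own. Each camera call takes 0.05 s, during which the arm holds its last target.

## Working session

There is one attempt and no reset: what is moved stays moved. The work goes in short steps, each a Python script; the robot and the scene stay as the last script left them, time stands still between calls to the robot, and variables do not carry over. Pictures are saved under pics/ and viewed, and the job is handed in when it is done.

```bash
mkdir -p pics; ls; python3 - <<'E'
from workcell import bot
import cv2,numpy as np
for n in ["scene","top"]:
    c=bot.read_camera(n); cv2.imwrite(f"pics/{n}0.png",c["pixels"])
    print(n,c["fx"],c["cx"],c["cy"],c["k1"],np.round(c["R"],3).tolist(),np.round(-c["R"].T@c["t"],3))
print(bot.current_clock(),bot.current_tool_rot())
E
```

```text
pics
scene 478.2984649220565 319.58508649959754 238.57779758374392 -0.009694410513913568 [[0.474, 0.88, 0.023], [0.522, -0.259, -0.813], [-0.709, 0.397, -0.582]] [ 1.255 -0.418  0.649]
top 534.9946599686391 305.7989630636066 242.38239908575136 -0.08801923212569451 [[0.013, -1.0, 0.004], [-0.996, -0.013, -0.09], [0.09, -0.003, -0.996]] [ 0.442 -0.054  1.275]
0.1 [ 2.58164935e+00  1.78898791e+00 -2.39821696e-03]
```

View pics/scene0.png

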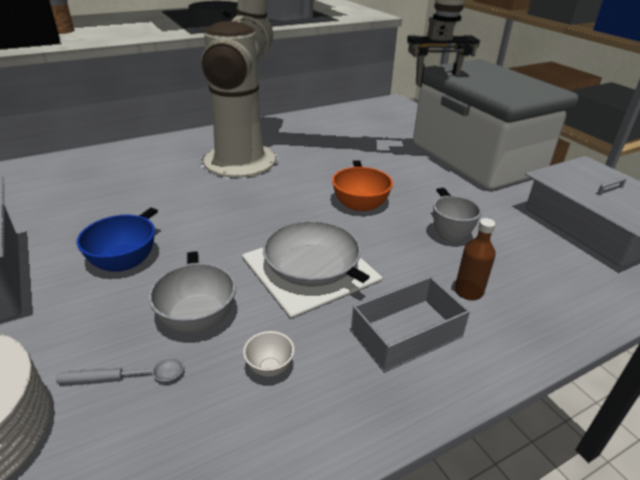

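View pics/top0.png

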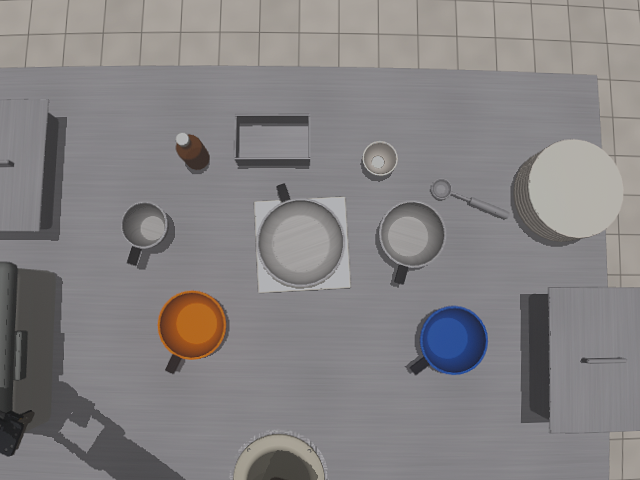

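The top view shows the large cover at (301,242), the medium one at (411,235) with its lug at (401,274), and the small one at (145,225) with its lug at (134,256). Blue and orange are decoys. Next I measure them.

```bash
cat > h.py <<'E'
from workcell import bot
import cv2,numpy as np
def ray(c,uv):
    K=np.array([[c["fx"],0,c["cx"]],[0,c["fy"],c["cy"]],[0,0,1.]])
    p=cv2.undistortPoints(np.array(uv,float).reshape(-1,1,2),K,np.array([c["k1"],0,0,0,0.])).reshape(-1,2)
    d=np.c_[p,np.ones(len(p))]@c["R"]
    return -c["R"].T@c["t"],d
def onz(c,uv,z):
    o,d=ray(c,uv); return o+d*((z-o[2])/d[:,2])[:,None]
def proj(c,X):
    K=np.array([[c["fx"],0,c["cx"]],[0,c["fy"],c["cy"]],[0,0,1.]])
    return cv2.projectPoints(np.array(X,float).reshape(-1,1,3),cv2.Rodrigues(c["R"])[0],np.array(c["t"],float),K,np.array([c["k1"],0,0,0,0.]))[0].reshape(-1,2)
def lug(c,uv,z,half=25,thr=60):
    im=c["pixels"].max(2); u,v=uv
    m=np.zeros_like(im); m[v-half:v+half,u-half:u+half]=(im[v-half:v+half,u-half:u+half]<thr)*255
    n,l,s,ce=cv2.connectedComponentsWithStats(m)
    i=1+np.argmax(s[1:,4]); ct=cv2.findContours((l==i).astype(np.uint8),0,2)[0][0]
    r=cv2.minAreaRect(onz(c,ct.reshape(-1,2),z)[:,:2].astype(np.float32)*1000)
    return onz(c,ce[i],z)[0],s[i,4],r
E
python3 - <<'E'
from h import *
c=bot.read_camera("top")
for n,uv,z in [("L",(284,192),.058),("M",(401,274),.062),("S",(134,256),.076)]:
    print(n,lug(c,uv,z))
im=c["pixels"]
for n,(u,v) in dict(L=(301,242),M=(411,240),S=(145,232)).items():
    cv2.imwrite(f"pics/z{n}.png",cv2.resize(im[v-60:v+60,u-60:u+60],None,fx=5,fy=5,interpolation=cv2.INTER_CUBIC))
g=np.hstack([cv2.resize(im[v-60:v+60,u-60:u+60],(260,260),interpolation=cv2.INTER_CUBIC) for u,v in [(145,232),(301,242),(411,240)]])
cv2.imwrite("pics/z.png",g)
E
```

```text
L (array([ 0.66729451, -0.00307643,  0.058     ]), np.int32(139), ((667.2080078125, -2.4416236877441406), (38.44453430175781, 20.411670684814453), 19.125255584716797))
M (array([ 0.48191765, -0.27429892,  0.062     ]), np.int32(174), ((481.4073486328125, -274.17718505859375), (22.276132583618164, 41.1969108581543), 73.13504028320312))
S (array([0.51581346, 0.33139161, 0.076     ]), np.int32(158), ((515.5485229492188, 331.4228515625), (22.665292739868164, 37.774559020996094), 72.73060607910156))
```

View pics/z.png

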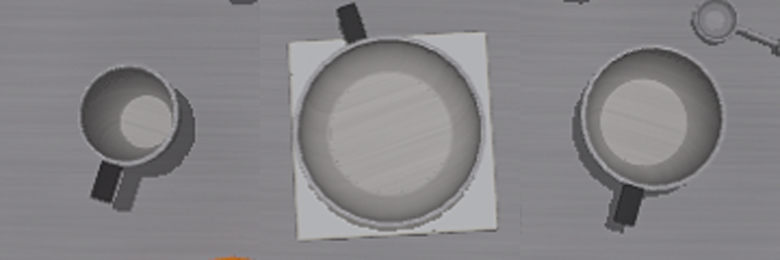

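```bash
python3 - <<'E'
from h import *
c=bot.read_camera("top"); im=cv2.cvtColor(c["pixels"],cv2.COLOR_BGR2GRAY)
for n,(u,v),z,R,p in [("L",(301,242),.058,.1,(.550,-.043)),("M",(411,240),.062,.076,(.577,-.303)),("S",(145,232),.076,.053,(.589,.308))]:
    g=cv2.resize(im[v-60:v+60,u-60:u+60],None,fx=4,fy=4,interpolation=cv2.INTER_CUBIC)
    rp=c["fx"]*R/(1.275-z)*4
    h=cv2.HoughCircles(cv2.GaussianBlur(g,(0,0),2),cv2.HOUGH_GRADIENT_ALT,1,10,param1=100,param2=.6,minRadius=int(rp*.85),maxRadius=int(rp*1.1))
    if h is None: print(n,None); continue
    for x,y,r in h[0][:,:3]:
        w=onz(c,((x+.5)/4-.5+u-60,(y+.5)/4-.5+v-60),z)[0]
        print(n,w.round(4),"r",round(r/rp*R,4),"lug-based",p)
# gray floor discs
s=bot.read_camera("scene")
for n,(x,y),z in [("L",(.550,-.043),.016),("M",(.577,-.303),.004),("S",(.589,.308),.004)]:
    print(n,proj(c,[x,y,z]).round(1),proj(s,[x,y,z+[.042,.058,.072]["LMS".index(n)]]).round(1))
for d in (np.array([.550,-.043,0]),):
    pass
for n,p,dz in [("M",(.4814,-.2742,.062),0),("S",(.5155,.3314,.076),0),("L",(.6672,-.0024,.058),0)]: print(n,proj(s,p).round(1))
for uv,z in [((193,258),.062),((444,193),.076),((357,272),.058)]:
    a=lug(s,uv,z,22,45); print(a)
E
```

```text
L [ 0.5471 -0.0444  0.058 ] r 0.1013 lug-based (0.55, -0.043)
L [ 0.5471 -0.0444  0.058 ] r 0.0933 lug-based (0.55, -0.043)
M [ 0.5772 -0.3073  0.062 ] r 0.0732 lug-based (0.577, -0.303)
S [0.5841 0.3146 0.076 ] r 0.0525 lug-based (0.589, 0.308)
S [0.5841 0.3146 0.076 ] r 0.047 lug-based (0.589, 0.308)
L [[299.4 244.7]] [[310.9 245.9]]
M [[408.1 235.3]] [[190.8 290. ]]
S [[153.8 227. ]] [[454.9 208. ]]
M [[191.5 256.8]]
S [[441.9 191.3]]
L [[357.4 272.6]]
(array([ 0.48311589, -0.27292015,  0.062     ]), np.int32(96), ((482.6282043457031, -272.45745849609375), (17.472219467163086, 32.08739471435547), 74.29471588134766))
(array([0.51749069, 0.33069698, 0.076     ]), np.int32(54), ((517.2892456054688, 330.84515380859375), (21.377851486206055, 28.516603469848633), 78.12030792236328))
(array([ 0.67132412, -0.00598749,  0.058     ]), np.int32(158), ((672.0068359375, -5.402591705322266), (39.76539611816406, 25.03765869140625), 20.44644546508789))
```

```bash
cat >> h.py <<'E'
from scipy.spatial.transform import Rotation as Ro
def rots(a):  # tool down, jaw axis perpendicular to lug direction a (rad)
    out=[]
    for s in (1,-1):
        x=s*np.array([-np.sin(a),np.cos(a),0]); z=np.array([0,0,-1.]); 
        out.append(Ro.from_matrix(np.c_[x,np.cross(z,x),z]).as_rotvec())
    return out
def st(m=""): print(m,"t",round(bot.current_clock(),2),"p",np.round(bot.current_ee_pos(),4),"F",np.round(bot.current_contact_force(),2),"T",np.round(bot.current_ft_torque(),2),"open",round(bot.current_opening(),3))
def snap(cam,name):
    c=bot.read_camera(cam); cv2.imwrite(f"pics/{name}.png",c["pixels"]); return c
E
python3 - <<'E'
from h import *
for nm,p,a in [("M",(.4815,-.274),162),("Mp",(.548-.095,-.044+.031),162),("S",(.516,.331),165),("Sp",(.548-.074,-.044+.02),165)]:
    for r in rots(np.radians(a)):
        for z in (.2,.05):
            j=bot.inverse_kinematics([*p,z],r); print(nm,z,None if j is None else np.round(j,2))
r=rots(np.radians(162)); js=[bot.inverse_kinematics([.4815,-.274,.2],q) for q in r]
r=r[int(np.argmin([abs(j[5]) if j is not None else 9 for j in js]))]
bot.set_gripper(.5,40)
bot.goto([.4815,-.274,.16],r); st()
c=snap("wrist","w1"); print(proj(c,[[.4815,-.274,.062],[.577,-.306,.062]]))
E
```

```text
M 0.2 [-0.74  0.12  1.67 -0.    1.35  1.15]
M 0.05 [-0.74  0.29  1.79 -0.    1.06  1.15]
M 0.2 [-0.74  0.12  1.67 -0.    1.35 -1.99]
M 0.05 [-0.74  0.29  1.79 -0.    1.06 -1.99]
Mp 0.2 [-0.3  -0.16  1.94 -0.    1.36  1.59]
Mp 0.05 [-0.3   0.05  2.07 -0.    1.02  1.59]
Mp 0.2 [-0.3  -0.16  1.94 -0.    1.36 -1.55]
Mp 0.05 [-0.3   0.05  2.07 -0.    1.02 -1.55]
S 0.2 [ 0.37  0.27  1.5  -0.    1.37  2.21]
S 0.05 [ 0.37  0.43  1.61 -0.    1.1   2.21]
S 0.2 [ 0.37  0.27  1.5  -0.    1.37 -0.94]
S 0.05 [ 0.37  0.43  1.61 -0.    1.1  -0.94]
Sp 0.2 [-0.31 -0.1   1.89 -0.    1.35  1.53]
Sp 0.05 [-0.31  0.1   2.01 -0.    1.03  1.53]
Sp 0.2 [-0.31 -0.1   1.89 -0.    1.35 -1.61]
Sp 0.05 [-0.31  0.1   2.01 -0.    1.03 -1.61]
 t 4.08 p [ 0.4818 -0.2734  0.1601] F [-0.52  1.63 -0.07] T [0.03 0.13 0.02] open 0.499
[[326.09016833 241.50068964]
 [327.71995327  98.98496444]]
```

View pics/w1.png

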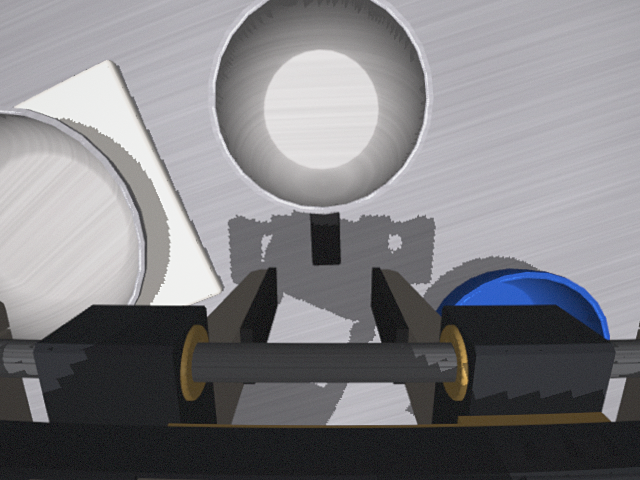

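The wrist view shows the lug at (325,239), against a predicted (326,241). It sits between the fingers, and the blue decoy is about 80 mm clear of the lug. I'll grip it.

```bash
python3 - <<'E'
from h import *
p=np.array(bot.current_ee_pos())
bot.line_to([.4815,-.2735,.0485],max_speed=.1); st("down")
bot.set_gripper(0,60); st("grip")
q=np.array(bot.current_ee_pos())
bot.line_to([q[0],q[1],.09],max_speed=.05); st("lift")
snap("scene","s2")
E
```

```text
down t 5.39 p [ 0.4821 -0.274   0.0493] F [-0.04 -0.85  0.08] T [0.01 0.14 0.04] open 0.501
grip t 5.89 p [ 0.4817 -0.2737  0.0488] F [ 0.83 -0.51  1.62] T [ 0.07  0.11 -0.07] open 0.226
lift t 6.88 p [ 0.4814 -0.2735  0.0896] F [-0.33  0.1  -1.61] T [ 0.09  0.34 -0.03] open 0.229
```

View pics/s2.png

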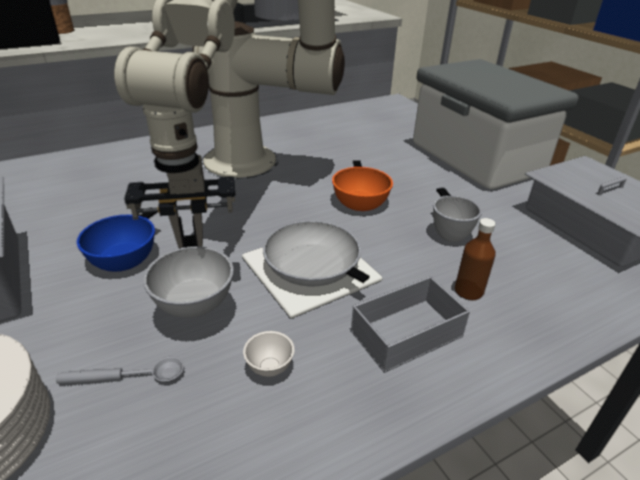

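```bash
python3 - <<'E'
from h import *
q=np.array(bot.current_ee_pos())
bot.line_to([q[0],q[1],.17],max_speed=.1); st("lift")
c=snap("wrist","w3"); s=snap("scene","s3")
z0=.17-.0488
u=np.array([.9555,-.2950,0])
print("rim centre", proj(c,np.array([q[0],q[1],z0+.062])+u*.1), "near/far rim",proj(c,[np.array([q[0],q[1],z0+.062])+u*d for d in(.024,.176)]))
print("scene near/far",proj(s,[np.array([q[0],q[1],z0+.062])+u*d for d in(.024,.1,.176)]))
cv2.imwrite("pics/s3z.png",cv2.resize(s["pixels"][150:350,100:350],(750,600),interpolation=cv2.INTER_CUBIC))
E
```

```text
lift t 7.88 p [ 0.4809 -0.273   0.1691] F [-0.36 -0.3  -2.53] T [0.1  0.32 0.05] open 0.228
rim centre [[323.1912374   61.22057696]] near/far rim [[ 325.93286564  249.01098653]
 [ 319.91342137 -158.10552922]]
scene near/far [[182.70191499 211.38147688]
 [181.10631804 235.50204702]
 [179.2579785  263.57437896]]
```

View pics/w3.png

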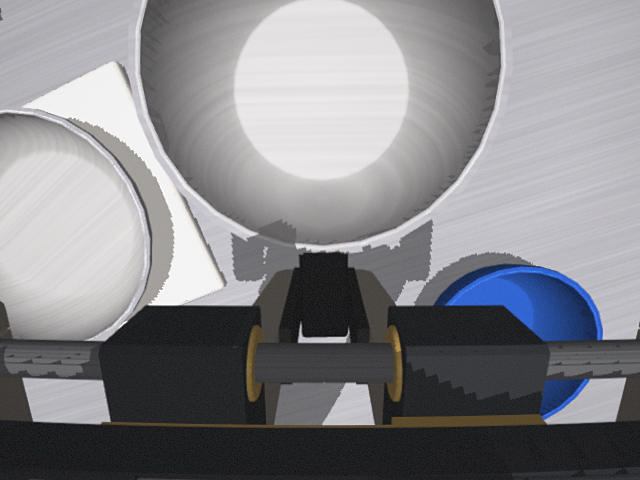

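View pics/s3z.png

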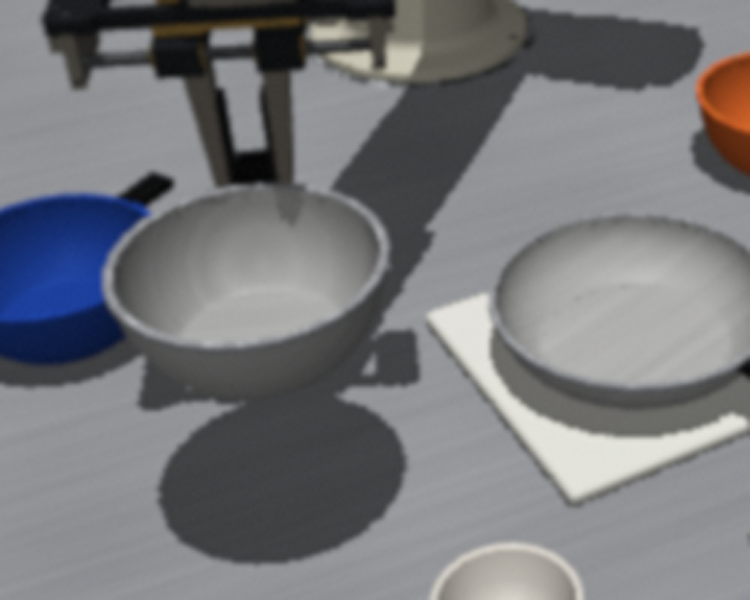

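Held nearly level. I'll carry it over and lower it with force checks.

```bash
python3 - <<'E'
from h import *
t=np.array([.5475,-.044])-np.array([.0955,-.0325])
bot.line_to([*t,.17],max_speed=.2); st("over")
bot.hold(.2)
c=snap("top","t4"); w=snap("wrist","w4")
cv2.imwrite("pics/t4z.png",cv2.resize(c["pixels"][150:330,210:400],(760,600)))
E
```

```text
over t 9.44 p [ 0.4521 -0.0121  0.17  ] F [ 0.15  0.08 -2.26] T [ 0.03  0.32 -0.  ] open 0.229
```

View pics/t4z.png

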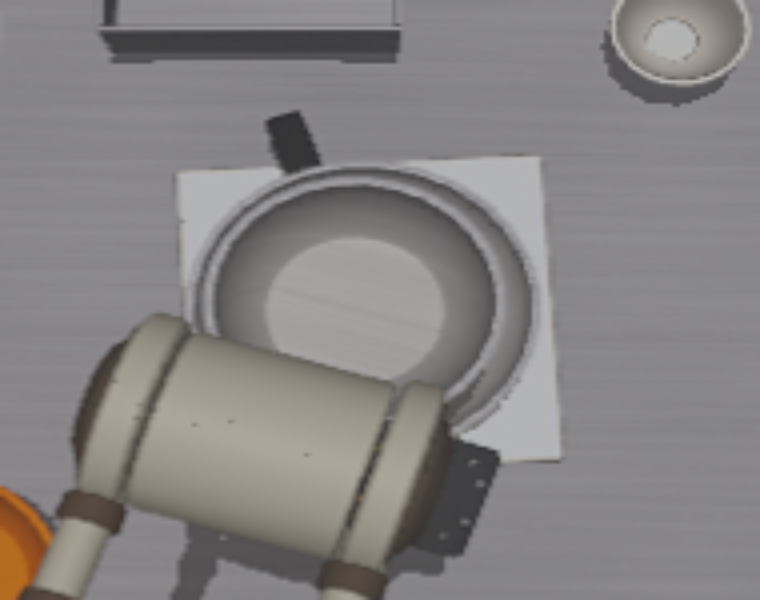

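View pics/w4.png

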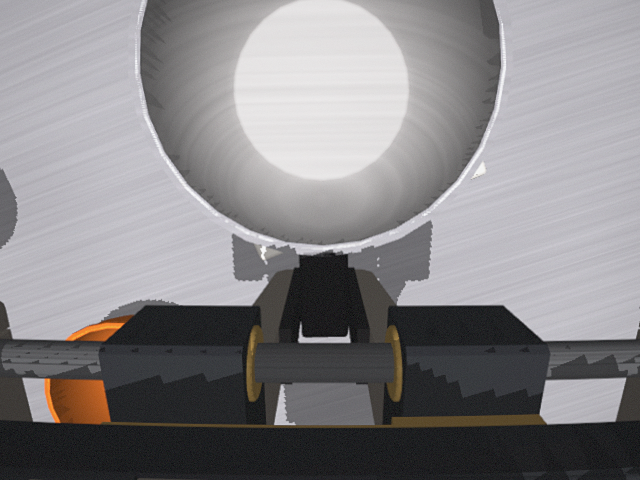

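```bash
python3 - <<'E'
from h import *
c=bot.read_camera("top")
f=lambda x,y:(x/4+210,y/3.333+150)
# left/right rim outer edges
for n,z,pts in [("M",.183,[(203,300),(505,300)]),("L",.058,[(188,300),(540,300)]),]:
    print(n,onz(c,[f(*p) for p in pts],z).round(4).tolist())
print("M far rim",onz(c,[f(355,180)],.183),"L far",onz(c,[f(364,164)],.058))
E
```

```text
M [[0.5442, 0.0349, 0.183], [0.5463, -0.1199, 0.183]]
L [[0.5558, 0.0537, 0.058], [0.5584, -0.1474, 0.058]]
M far rim [[ 0.61984889 -0.04192386  0.183     ]] L far [[ 0.65142437 -0.04552901  0.058     ]]
```

```bash
python3 - <<'E'
from h import *
t=np.array([.456,-.0152])
bot.line_to([*t,.085],max_speed=.08); bot.hold(.1); st("pre")
z=.085; f0=bot.current_contact_force()[2]
while z>.063:
    z-=.0015 if z>.0695 else .001
    bot.line_to([*t,z],max_speed=.03)
    f=bot.current_contact_force(); print(round(z,4),round(bot.current_ee_pos()[2],4),np.round(f,1),np.round(bot.current_ft_torque()[:2],2))
    if f[2]-f0>6: break
st("end")
snap("scene","s5")
im=cv2.imread("pics/s5.png"); cv2.imwrite("pics/s5z.png",cv2.resize(im[180:330,210:410],(800,600),interpolation=cv2.INTER_CUBIC))
E
```

```text
pre t 11.11 p [ 0.4565 -0.0153  0.0856] F [ 0.12 -0.2  -2.44] T [0.06 0.35 0.  ] open 0.231
0.0835 0.0835 [-0.   0.  -1.8] [0.07 0.36]
0.082 0.0819 [-0.6 -0.3 -2.8] [0.07 0.35]
0.0805 0.0804 [ 0.6  0.1 -1.8] [0.07 0.35]
0.079 0.0789 [ 0.1  0.3 -1.5] [0.08 0.36]
0.0775 0.0774 [-0.1  0.5 -1.6] [0.06 0.34]
0.076 0.0759 [-0.7 -0.1 -1.3] [0.13 0.28]
0.0745 0.0744 [ 0.4  0.2 -1. ] [0.1  0.32]
0.073 0.0729 [-0.1 -0.2 -2.4] [0.08 0.31]
0.0715 0.0714 [ 0.1 -0.2 -1.5] [0.09 0.32]
0.07 0.0699 [-0.5  0.6 -1.8] [0.1  0.32]
0.0685 0.0684 [-0.5 -0.2 -2.5] [0.04 0.37]
0.0675 0.0674 [-0.  -0.4 -2.2] [0.08 0.28]
0.0665 0.0665 [-0.4 -1.2 -1.7] [0.09 0.24]
0.0655 0.0656 [ 0.3 -0.  -1.6] [0.05 0.21]
0.0645 0.0648 [-0.7  0.9  1.2] [0.08 0.3 ]
0.0635 0.0644 [-5.7  1.  10. ] [0.22 0.97]
end t 15.11 p [ 0.4559 -0.0151  0.0644] F [-5.7   0.96 10.03] T [ 0.22  0.97 -0.02] open 0.229
```

View pics/s5z.png

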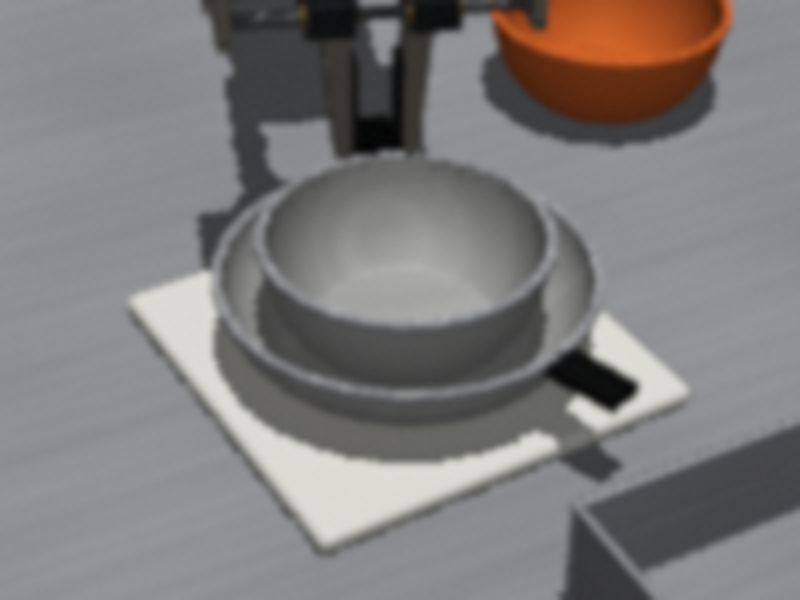

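Contact came at 0.0648, exactly the expected seated height, and the cover looks level. I'll release it and go to the small cover.

```bash
python3 - <<'E'
from h import *
bot.line_to([.456,-.0152,.0648],max_speed=.03); st("relax")
bot.set_gripper(.4,40); st("open")
bot.line_to([.456,-.0152,.16],max_speed=.12); st()
r=rots(np.radians(165)); k=[bot.inverse_kinematics([.516,.331,.17],q)[5] for q in r]
r=r[int(np.argmin(np.abs(k)))]
bot.set_gripper(.5)
bot.goto([.516,.331,.175],r); bot.hold(.1); st()
c=snap("wrist","w6"); print(proj(c,[[.516,.331,.076],[.587,.312,.076]])); t=snap("top","t6")
cv2.imwrite("pics/t6z.png",cv2.resize(t["pixels"][150:330,210:400],(760,600)))
E
```

```text
relax t 15.41 p [ 0.4561 -0.0153  0.0648] F [-0.72  0.72  0.66] T [0.05 0.18 0.04] open 0.228
open t 15.83 p [ 0.456  -0.0152  0.0647] F [0.86 0.33 0.6 ] T [-0.05  0.18  0.01] open 0.401
 t 16.77 p [ 0.4554 -0.015   0.1591] F [ 0.4  -0.43 -0.08] T [ 0.01  0.19 -0.04] open 0.401
 t 19.38 p [0.5162 0.3306 0.175 ] F [ 0.12 -0.29 -0.44] T [-0.01 -0.02 -0.01] open 0.5
[[323.15173044 236.38047926]
 [323.3626483  326.40179609]]
```

View pics/w6.png

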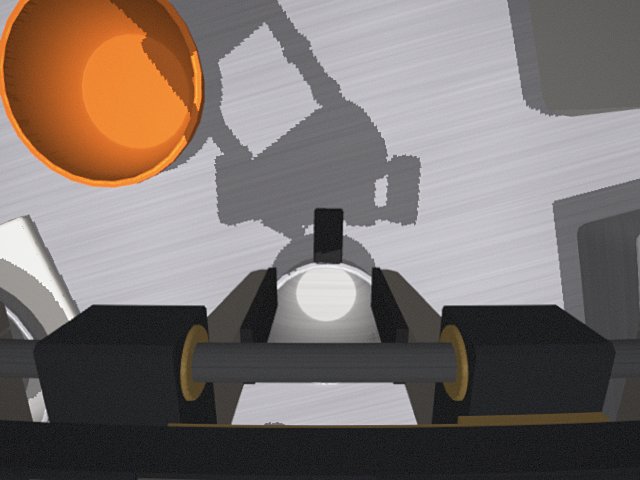

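View pics/t6z.png

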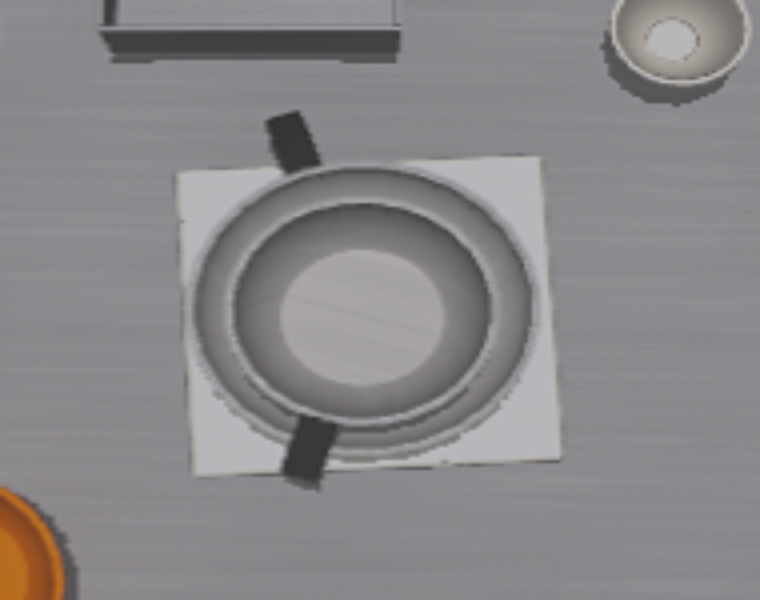

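Medium sits centred and level in the large one. In the wrist view the small lug is at (329,236) against a predicted 323, so I correct sideways and grip.

```bash
python3 - <<'E'
from h import *
c=bot.read_camera("wrist")
L=lug(c,(329,236),.076,28,50); print(L)
P=onz(c,[(328.8,236)],.076)[0]; print(P, onz(c,[(324,236)],.076)[0])
t=P[:2]
if np.linalg.norm(t-[.516,.331])<.008:
    bot.line_to([*t,.0630],max_speed=.1); st("down")
    bot.set_gripper(0,60); st("grip")
    q=bot.current_ee_pos()
    bot.line_to([q[0],q[1],.09],max_speed=.05); st("lift")
    bot.line_to([q[0],q[1],.21],max_speed=.12); bot.hold(.2); st("lift")
    w=snap("wrist","w7"); s=snap("scene","s7")
    a=np.radians(165-180); u=np.array([np.cos(a),np.sin(a),0]); B=np.array([q[0],q[1],.21-.063+.076])
    print(proj(s,[B+u*d for d in(.024,.077,.13)]),proj(w,[B+u*.077]))
    cv2.imwrite("pics/s7z.png",cv2.resize(s["pixels"][110:310,360:560],(600,600),interpolation=cv2.INTER_CUBIC))
E
```

```text
(array([0.51460421, 0.33491543, 0.076     ]), np.int32(1370), ((516.19189453125, 334.6553955078125), (20.636001586914062, 39.916656494140625), 74.56774139404297))
[0.51678702 0.33522812 0.076     ] [0.51585746 0.33177481 0.076     ]
down t 20.79 p [0.5175 0.3355 0.064 ] F [-0.01  0.21 -0.21] T [-0.03 -0.01  0.02] open 0.499
grip t 21.28 p [0.517  0.3353 0.0633] F [-0.09 -0.95  0.71] T [-0.01  0.04  0.04] open 0.233
lift t 21.98 p [0.5169 0.3353 0.09  ] F [ 0.4   0.01 -1.19] T [ 0.03  0.12 -0.01] open 0.23
lift t 23.32 p [0.5166 0.3351 0.2091] F [-0.85  0.22 -1.25] T [ 0.05  0.1  -0.  ] open 0.232
[[459.8497027  138.48978525]
 [471.39374428 148.67437899]
 [483.92839737 159.73804649]] [[322.60248608 437.5238628 ]]
```

```bash
ls pics
```

```text
s2.png
s3.png
s3z.png
s5.png
s5z.png
s7.png
s7z.png
scene0.png
t4.png
t4z.png
t6.png
t6z.png
top0.png
w1.png
w3.png
w4.png
w6.png
w7.png
z.png
zL.png
zM.png
zS.png
```

```bash
python3 - <<'E'
from h import *
c=bot.read_camera("top")
f=lambda x,y:(x/4+210,y/3.3333+150)
P=onz(c,[f(*p) for p in [(226,312),(495,312),(362,200),(362,427)]],.078); print(P.round(4).tolist()); 
m=np.array([(P[2,0]+P[3,0])/2,(P[0,1]+P[1,1])/2]); print("M",m)
a=np.radians(-15); u=np.array([np.cos(a),np.sin(a)])
t=m-u*.077; print(t)
bot.line_to([*t,.21],max_speed=.2); bot.hold(.2); st("over")
c=snap("top","t8"); s=snap("scene","s8")
cv2.imwrite("pics/t8z.png",cv2.resize(c["pixels"][150:330,210:400],(760,600)))
B=np.array([*m,.223]); print("expected S centre zoom", (proj(c,B)[0]-[210,150])*[4,3.3333])
cv2.imwrite("pics/s8z.png",cv2.resize(s["pixels"][130:330,210:410],(600,600),interpolation=cv2.INTER_CUBIC))
E
```

```text
[[0.5461, 0.0304, 0.078], [0.5481, -0.1206, 0.078], [0.6233, -0.0449, 0.078], [0.4698, -0.047, 0.078]]
M [ 0.5465274  -0.04509832]
[ 0.47215111 -0.02516925]
over t 25.64 p [ 0.4722 -0.0248  0.21  ] F [ 0.46  0.71 -1.13] T [0.03 0.13 0.01] open 0.231
expected S centre zoom [358.60047016 291.58117626]
```

View pics/t8z.png

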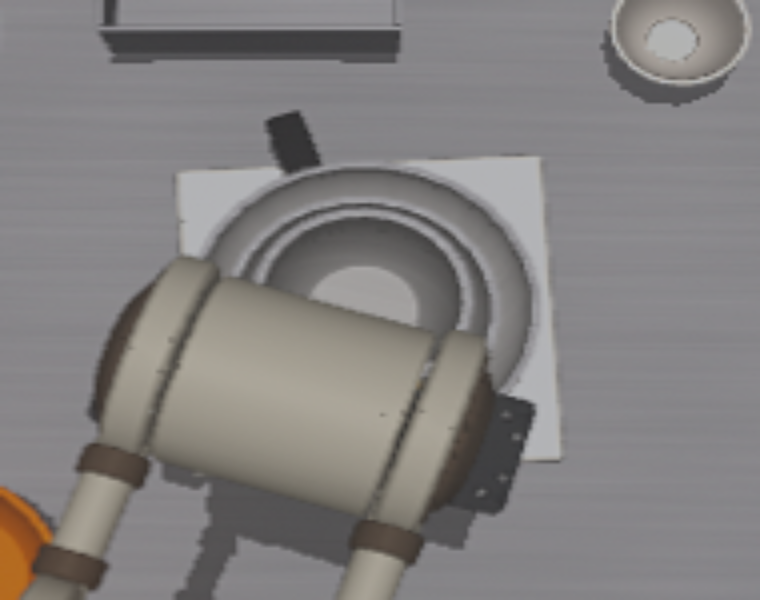

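View pics/s8z.png

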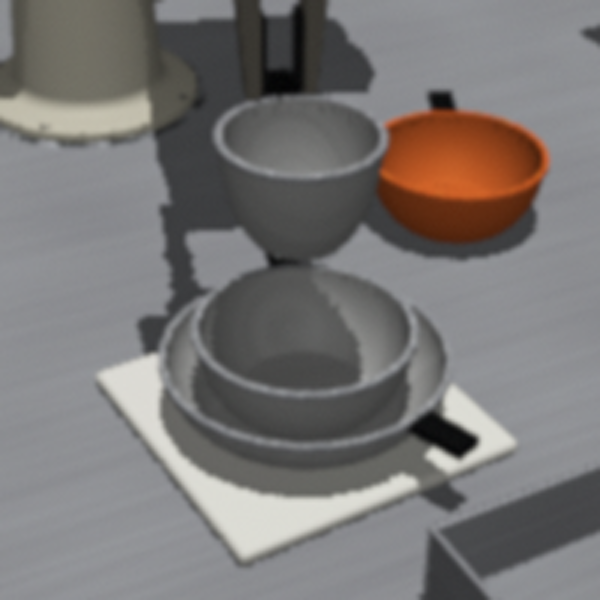

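The small cover is within about 2 mm of the medium's centre, so I lower it.

```bash
python3 - <<'E'
from h import *
t=np.array([.474,-.0238])
bot.line_to([*t,.12],max_speed=.1)
bot.line_to([*t,.092],max_speed=.05); bot.hold(.1); st("pre")
z=.092; f0=-1.3
while z>.0815:
    z-=.001
    bot.line_to([*t,z],max_speed=.03)
    f=bot.current_contact_force(); print(round(z,4),round(bot.current_ee_pos()[2],4),np.round(f,1),np.round(bot.current_ft_torque()[:2],2))
    if f[2]-f0>6: break
st("end")
s=snap("scene","s9")
cv2.imwrite("pics/s9z.png",cv2.resize(s["pixels"][180:330,210:410],(800,600),interpolation=cv2.INTER_CUBIC))
E
```

```text
pre t 27.6 p [ 0.4743 -0.0239  0.0924] F [-0.86  0.34 -1.37] T [0.01 0.04 0.02] open 0.23
0.091 0.0911 [-0.5  0.2 -0.8] [0.03 0.17]
0.09 0.0899 [ 0.3  0.3 -1.6] [0.02 0.11]
0.089 0.0889 [ 0.5 -0.4 -1.6] [0.03 0.17]
0.088 0.0879 [-0.2 -0.2 -1.6] [0.05 0.12]
0.087 0.0869 [ 0.3 -0.3 -2.5] [0.05 0.11]
0.086 0.0859 [-0.7  1.  -1. ] [0.02 0.08]
0.085 0.0849 [ 0.1 -0.3 -0.9] [-0.   0.1]
0.084 0.084 [ 0.5 -0.4 -0.8] [-0.01  0.08]
0.083 0.0833 [-1.4  0.5  1.8] [0.1  0.24]
0.082 0.0831 [-5.8  0.1  8.6] [0.22 0.93]
end t 30.1 p [ 0.474  -0.0238  0.0831] F [-5.76  0.14  8.6 ] T [ 0.22  0.93 -0.04] open 0.231
```

View pics/s9z.png

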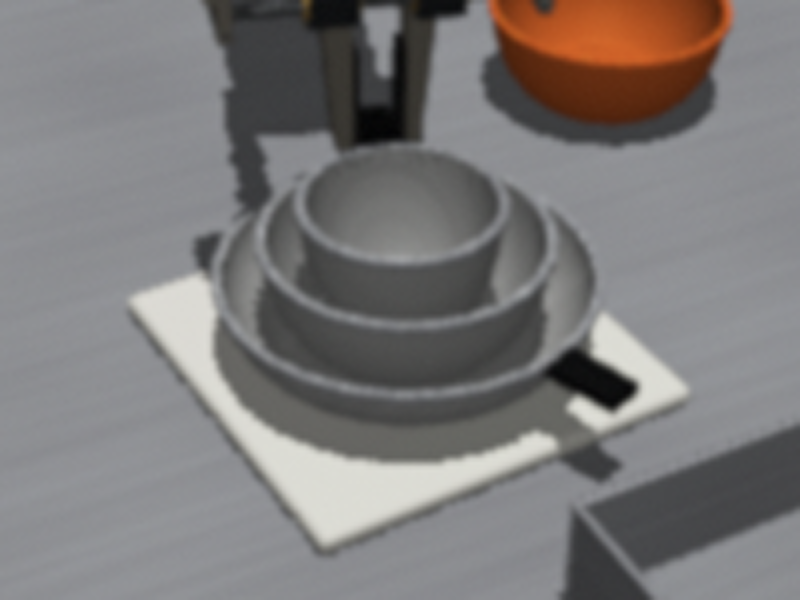

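Contact came at 0.0833, the expected height. I'll relax, release and retreat, then check.

```bash
python3 - <<'E'
from h import *
bot.line_to([.474,-.0238,.0833],max_speed=.03); st("relax")
bot.set_gripper(.4,40); st("open")
bot.line_to([.474,-.0238,.2],max_speed=.12)
bot.goto([.38,.28,.25],bot.current_tool_rot()); bot.hold(.2); st()
t=snap("top","t10"); s=snap("scene","s10")
v=np.hstack([cv2.resize(t["pixels"][90:330,150:450],(400,320)),cv2.resize(s["pixels"][170:330,210:410],(400,320),interpolation=cv2.INTER_CUBIC)])
cv2.imwrite("pics/f10.png",v)
E
```

```text
relax t 30.4 p [ 0.474  -0.0238  0.0832] F [-1.05  0.49  1.54] T [0.07 0.07 0.01] open 0.23
open t 30.82 p [ 0.474  -0.0238  0.0833] F [-0.33 -0.86 -0.24] T [0.01 0.02 0.01] open 0.403
 t 33.38 p [0.3805 0.2792 0.2497] F [-0.82 -0.04  0.48] T [-0.08  0.03 -0.01] open 0.396
```

View pics/f10.png

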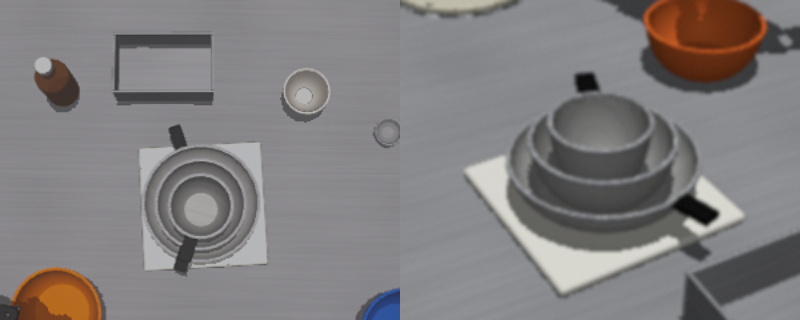

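View pics/t10.png

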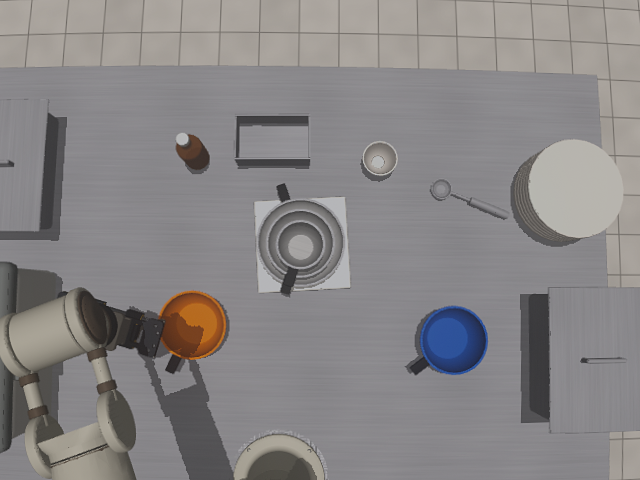

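All three are nested concentrically at about (301,243). The pan, bottle, ramekin and spoon are at the same pixels as at the start, and the gripper is clear.

```bash
python3 - <<'E'
from h import *
a=cv2.imread("pics/top0.png").astype(int); b=cv2.imread("pics/t10.png").astype(int)
d=np.abs(a-b).max(2)
for n,(x0,y0,x1,y1) in dict(pan=(230,105,315,172),bottle=(170,125,215,175),ramekin=(358,135,402,182),spoon=(428,175,515,222),Llug=(272,178,295,200)).items(): print(n,(d[y0:y1,x0:x1]>40).sum())
bot.job_done(); st()
E
```

```text
pan 0
bottle 0
ramekin 0
spoon 102
Llug 0
the job is handed in; nothing more can be done
the job is handed in; nothing more can be done
```

```bash
python3 - <<'E'
import cv2,numpy as np
d=np.abs(cv2.imread("pics/top0.png").astype(int)-cv2.imread("pics/t10.png")).max(2)[175:222,428:515]
y,x=np.nonzero(d>40); print(x.min()+428,x.max()+428,y.min()+175,y.max()+175)
E
```

```text
428 440 207 221
```

The three covers are nested on the board. I lifted the medium cover by its lug and set it in the large one, then did the same with the small cover into the medium. I handed the job in shortly after 33 s on the robot's clock.

**Seating:** Each cover touched down at the height expected for standing on the floor below it. The tool was at 0.0648 m for the medium and 0.0833 m for the small. I stopped pressing once the upward force reached about 10 N and 9 N, and eased off before opening the gripper. The final top and scene views show the covers level and concentric, with the gripper well clear.

**Surroundings:** Compared with the first top view, the pan, bottle, ramekin and large cover's lug show no changed pixels. The spoon check flagged 102 pixels. They all lie at columns 428–440, rows 207–221, where the medium cover's rim stood before I moved it, so the spoon itself did not move.

**Disagreements:** The wrist camera put the small lug about 4 mm to the side of where the top camera did. I used the wrist value and the grip closed cleanly. The medium's final centre in x differed by about 5 mm between the top view and the arm position; I aimed near the top-view value, well inside the 18 mm of play.

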